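Make a sharps bin ready in its trolley holder

TASK

The locked sharps bin is lying on the trolley: stand it upright on the open trolley top and let go of it, then take it again from above and lower it fully home into the white holder (either way round). With the bin in the holder, slide the lock on its lid all the way across, then slide the shutter fully open, and let go. Leave the glove box, gel bottle and tape roll where they are, and do not move the lock or shutter before its turn.

Things in the scene. Friction and masses are not known exactly. Their poses are not given: they have to be found in the camera images.
- bin: Hand-size sharps bin, 0.3 to 0.5 kg: grey plastic box with yellow lid, flat sides, 84 (x) x 60 (y) x 150 mm (z, to the lid's top). Origin: centre of its underside; z points out of the lid. It starts lying with its +x face on the trolley: z and y level, origin 42 mm above the trolley top. Centre of mass near its middle.
- holder: Fixed white metal sleeve, open at the top: inside 89 (x) x 65 mm (y), 2.5 mm clear of the bin each side, walls 5 mm, flared lip, 73 mm tall, on a base plate 130 x 105 mm. Origin: centre of the plate's underside, z up; inner floor 4 mm above it. The bin goes in upright, its x along the holder's x, either way round; fully home it stands on the inner floor.
- lock_knob (a point): Centre of the lock's knob, a block 20 (bin x) x 12 (bin y) x 17 mm tall, from 154 to 171 mm above the bin's underside (this point at 163 mm). It stands at bin x = +26, y = +5 mm when locked and moves with the lock. Room for a finger all round it above the lid.
- shutter_fin (a point): Centre of the shutter's upright fin, 10 (bin x) x 26 (bin y) x 17 mm tall, from 154 to 171 mm above the bin's underside (this point at 163 mm). It stands at bin x = -24, y = -8 mm when shut and moves with the shutter. Room for a finger all round it above the lid.
- lock (a joint): Lock slide, in m: 0 locked (starts 0 to 0.002), slides along bin +y to 0.016 (hard stop, free: its plate flush with the lid's +y edge). It blocks the shutter until it has gone about 0.011. Rubs with about 2.5 N and stays where it is left.
- shutter (a joint): Shutter slide, in m: 0 shut, slides along bin +x to 0.031 (hard stop, mouth fully open). Rubs with about 2.5 N and stays where it is left. While locked it can give at most 3 mm.
- glove_box: Bystander: white and blue carton, 80 x 220 x 65 mm tall; origin: centre of its underside.
- gel_bottle: Bystander: upright clear bottle with white cap, 52 mm across, 110 mm tall; origin: centre of its underside.
- tape_roll: Bystander: paper tape roll lying flat, 90 mm across, 30 mm tall, 60 mm hole; origin: centre of its underside.
- bin_lid (a point): Centre of the top face of the bin's lid, 150 mm from the underside. Two yellow slides lie on the lid and rise to 21 mm above it: the shutter, in the half towards bin -x, and the lock, mostly in the half towards +x. Neither slides by its own weight.

How it is judged:
By the outcome, as a careful person would: the job done as asked, in the order asked, and still so for the second after the job is handed in, with the robot touching nothing.
It also fails if it takes over 69 s, if anything falls off the work surface, if the arm or the gripper's body presses on something with over 40 N, if the wrist force passes 120 N, or if a joint passes its speed limit or range.

ROBOT

A 6-joint arm with a two-finger parallel gripper is mounted at the origin on the work surface. World frame = base frame: x ahead of the robot, y to its left, z up, the work surface at z = 0. Lengths are in mm, angles in rad, forces in N, time in s.
With the tool pointing down it reaches from about 350 to 775 mm from the base axis. Payload 7.3 kg.
Tool frame: the origin (TCP) lies on the mounting face of the last link; the fingertips stand 178 mm ahead of it and the grasp point (between the pads) lies 159 mm ahead of it; z points along the fingers, y is the line along which they close (so a half turn about z gives the same grasp; the last joint's range is limited). The gripper opens to 92 mm and grips with 3 to 60 N. Pads are 19 mm wide; open, the fingers measure 130 mm over their backs; the gripper's body (75 mm by 190 mm) begins 47 mm behind the grasp point.
Start: joints at [-1.254, 0.342, 1.524, -0, 1.275, -0.146], TCP at [234.408, -469.767, 404.741] pointing down, gripper open.
Joint ranges: [-2.53, 2.53], [-0.77, 2.02], [0.04, 2.7], [-1, 4.14], [0.28, 2.66], [-3.11, 3.11]. Speed limits (rad/s): [2.57, 2.57, 3.14, 3.14, 3.14, 3.14].

INTERFACE

Orientations are given as [roll, pitch, yaw] about the fixed x, y, z axes, in that order (R = Rz(yaw) Ry(pitch) Rx(roll)).
In Python, from plant import bot, vision gives the robot as it stands. The module is installed in compiled form; this text tells all that it offers.
- The arm moves only by the shell command python3 -m crank 'ROWS'. ROWS is a JSON list of rows, 1 to 5 of them, each of 5 numbers: the finger opening in mm, then dx, dy, dz in mm, then a turn about the tool's z in rad; each row is the pose to reach, as a shift and turn from the pose commanded when the command began, along the tool's axes at that moment; what a row does not reach only later rows make up. A row lasts 1/8 s, in which the tool goes at most 62.5 mm and 0.188 rad, less where a joint would pass 70% of its speed; a pose out of reach is approached as far as the arm can. The fingers move at their own pace and stop on an object; the grip force is fixed at half the most. Time passes only in rows, so rows that do not move let the fingers close. It prints the time, the measured TCP pose, the force, the opening and the grip force at its end.
- bot.get_obs(): the state, without advancing time (a new reading comes with each control period).
- vision.capture(name): name is "side" or "top" or "wrist"; returns a dict with "color" (400x640x3 uint8, red, green, blue), "K" (3x3 intrinsics, pixels), "R" (3x3) and "t" (3): a world point X has camera coordinates R X + t. Camera axes: x right, y down, z forward; pixel columns grow to the right and rows downward; lengths in mm; the calibration is good to about 2 mm. A picture is of the moment at which its call begins. There is no depth.
- bot.close_job(): hands the job in; it is judged then, once.
The state is a dict: "time": time; "joint_positions": joint angles; "dq": joint speeds; "tau": joint torques, N m; "tool_pos": TCP position; "tcp_rot": TCP orientation; "contact_force": force on the tool from outside, world axes, zero at the start; "moment": the same for the moment, N m; "grip_width": finger opening in mm; "finger_force": force on a finger pad.
Only numpy, scipy, OpenCV 4.12 (cv2) and the standard library are available. Lean on these libraries where they do the work, as an engineer would, in place of code of your own. Each camera call takes 0.05 s, during which the arm holds its last target. There are 200 camera calls.

## Working session

There is one attempt and no reset: what is moved stays moved. The work goes in short steps, Python scripts to look and compute and a shell command to move; the robot and the scene stay as the last step left them, time stands still between calls to the robot, and variables do not carry over. Pictures are saved under pics/ and viewed, at most 10 in all, crops included, and the job is handed in when it is done.

```bash
mkdir -p pics; python3 - <<'E'
from plant import bot, vision
import cv2,numpy as np
o=bot.get_obs(); print({k:np.round(v,3).tolist() for k,v in o.items()})
for n in("side","top"):
    c=vision.capture(n); cv2.imwrite(f"pics/{n}0.png",c["color"][:,:,::-1]); np.savez(f"{n}0.npz",**c)
    print(n,np.round(c["K"],1).tolist(),np.round(c["R"],4).tolist(),np.round(c["t"],1).tolist(), (-c["R"].T@c["t"]).round())
E
```

```text
{'time': 0.0, 'joint_positions': [-1.254, 0.343, 1.525, -0.0, 1.275, -0.146], 'dq': [-0.0, -0.001, 0.001, 0.001, 0.002, -0.002], 'tau': [0.002, -43.124, -24.421, 0.072, 0.056, -0.0], 'tool_pos': [234.355, -469.637, 404.064], 'tcp_rot': [-3.14, -0.0, 0.463], 'contact_force': [0.476, 0.31, -0.691], 'moment': [0.005, -0.003, 0.021], 'finger_force': 0.0, 'grip_width': 91.74}
side [[365.7, 0.0, 320.6], [0.0, 365.7, 198.1], [0.0, 0.0, 1.0]] [[0.8737, -0.4862, -0.0176], [-0.3641, -0.6294, -0.6866], [0.3227, 0.6062, -0.7268]] [-544.2, 298.7, 661.6] [ 371. -478.  676.]
top [[518.4, 0.0, 314.4], [0.0, 518.4, 201.1], [0.0, 0.0, 1.0]] [[-0.0198, -0.9998, -0.0068], [-0.9931, 0.0205, -0.1157], [0.1159, 0.0045, -0.9933]] [65.6, 656.2, 1122.5] [ 523.   47. 1191.]
```

View pics/side0.png

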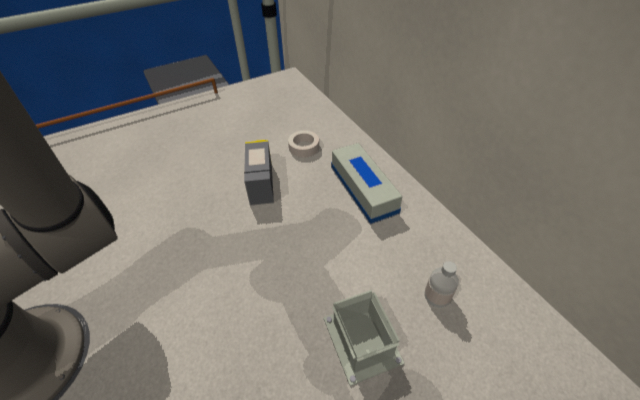

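View pics/top0.png

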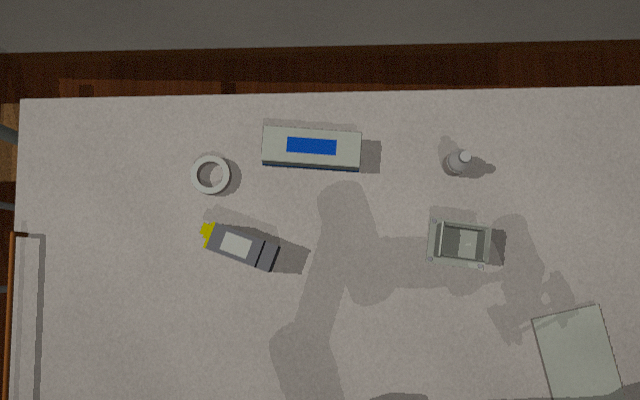

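The side view shows the bin around (258,172) with its yellow lid away from the camera, and the holder around (365,335). In the top view the bin runs from the lid at (207,236) to the underside at (275,262), and the holder is at about (460,242). I'll enlarge both from the top view.

```bash
python3 - <<'E'
import cv2,numpy as np
i=cv2.imread("pics/top0.png")
a=cv2.resize(i[210:285,190:320],None,fx=6,fy=4*1.5,interpolation=cv2.INTER_CUBIC)[:300*2//2+0]
b=cv2.resize(i[205:280,415:515],None,fx=4,fy=4,interpolation=cv2.INTER_CUBIC)
a=cv2.resize(i[215:280,195:295],None,fx=4,fy=4,interpolation=cv2.INTER_CUBIC)
b=b[:260]
cv2.imwrite("pics/crop0.png",np.hstack([a,b]))
E
```

```text
(no output)
```

View pics/crop0.png

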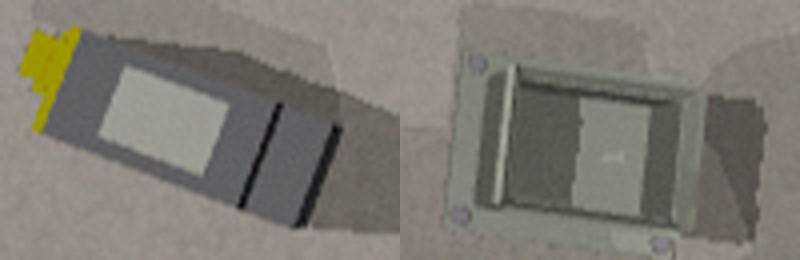

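In the crop, the bin's top face is edged by the yellow lid at (72,28)–(38,132) and by the underside at (340,127)–(302,228). Three of the holder's plate screws are at (477,63), (458,215) and (660,243).

```bash
cat > h.py <<'E'
import numpy as np
def ray(c,uv,z):
    R,t,K=c["R"],c["t"],c["K"]; C=-R.T@t
    d=R.T@np.linalg.inv(K)@np.array([uv[0],uv[1],1.]); return C+d*(z-C[2])/d[2]
def proj(c,X):
    p=c["K"]@(c["R"]@np.array(X,float)+c["t"]); return p[:2]/p[2]
E
python3 - <<'E'
import numpy as np
from h import *
c=np.load("top0.npz"); s=np.load("side0.npz")
B=[ray(c,(195+(u-0)/4-.4,215+v/4-.4),84) for u,v in[(72,28),(38,132),(340,127),(302,228)]]
for p in B: print(p.round(1), proj(s,p).round(1))
print("len",np.linalg.norm(B[0]-B[2]),np.linalg.norm(B[1]-B[3]),"w",np.linalg.norm(B[0]-B[1]),np.linalg.norm(B[2]-B[3]))
z=(B[0]+B[1]-B[2]-B[3]);print("zdir yaw",np.arctan2(z[1],z[0]),"lidmid",(B[0]+B[1])/2,"undermid",(B[2]+B[3])/2)
H=[ray(c,(415+(u-400)/4-.4,205+v/4-.4),6) for u,v in[(477,63),(458,215),(660,243)]]
for p in H: print(p.round(1), proj(s,p).round(1))
d=H[1]-H[2];print("hc",(H[0]+H[2])/2,"xyaw",np.arctan2(d[1],d[0]),np.linalg.norm(d),np.linalg.norm(H[0]-H[1]),"perp",np.arctan2(*(H[0]-H[1])[[1,0]]))
E
```

```text
[612.2 271.2  84. ] [266.4 140.1]
[557.1 289.2  84. ] [244.2 143.1]
[556.5 128.2  84. ] [268.6 180.1]
[503.6 149.   84. ] [244.2 182.6]
len 153.5113754257701 150.0815482578751 w 58.03731726612391 56.833983834544036
zdir yaw 1.2027591744436452 lidmid [584.64891859 280.19724962  84.        ] undermid [530.03524448 138.5667538   84.        ]
[ 611.1 -219.9    6. ] [369.5 304.9]
[ 524.9 -205.2    6. ] [327.9 319.2]
[ 506.9 -318.6    6. ] [351.7 379. ]
hc [ 558.98455589 -269.28033475    6.        ] xyaw 1.4133168330871302 114.87082007904911 87.42408523786264 perp -0.1698548514731259
```

```bash
python3 -m crank '[[92,48,-38,0,0],[92,96,-76,0,0],[92,144,-114,0,0],[92,192,-152,0,0],[92,240,-190,0,0]]'; python3 -m crank '[[92,48,-38,0,0],[92,96,-76,0,0],[92,144,-114,0,0],[92,192,-152,0,0],[92,240,-190,0,0]]';  python3 -m crank '[[92,32,-25,0,-0.148],[92,64,-50,0,-0.296],[92,96,-75,0,-0.444],[92,128,-100,0,-0.592],[92,159,-126,0,-0.74]]'; python3 - <<'E'
from plant import bot,vision
import numpy as np,cv2
c=vision.capture("wrist"); np.savez("w1.npz",**c); cv2.imwrite("pics/w1.png",c["color"][:,:,::-1])
o=bot.get_obs(); print(o["tool_pos"],o["tcp_rot"],o["joint_positions"],-c["R"].T@c["t"])
E
```

```text
time: 0.72
tool_pos: [364.7, -190.8, 404.6]
tcp_rot: [3.142, -0.0, 0.462]
contact_force: [1.7, 0.2, 0.2]
grip_width: 91.9
finger_force: 0.0
time: 1.35
tool_pos: [494.7, 86.6, 404.5]
tcp_rot: [3.141, 0.0, 0.463]
contact_force: [0.9, -0.8, 0.7]
grip_width: 91.7
finger_force: 0.0
time: 1.98
tool_pos: [580.7, 269.5, 404.1]
tcp_rot: [-3.141, 0.001, 1.208]
contact_force: [0.4, -0.7, 0.7]
grip_width: 91.9
finger_force: 0.0
[581.35781536 273.27776124 403.43241143] [-3.14060219e+00 -2.07099143e-03  1.21612239e+00] [0.31971146 0.56401135 1.16896943 0.00226602 1.40809276 0.67401788] [603.15127287 332.80671294 385.14168908]
```

View pics/w1.png

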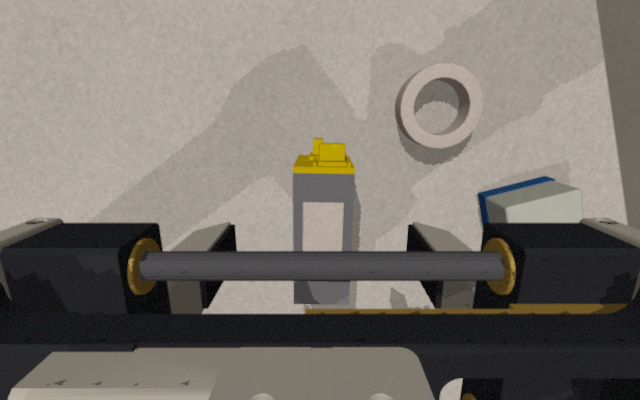

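The wrist view shows the bin's sides at u≈294 and 354 near the lid (v≈172), with the slides pointing away at v≈140–165. The bin lies clearly between the open fingers.

```bash
python3 - <<'E'
from plant import bot
from h import *
c=np.load("w1.npz")
P=[ray(c,p,84) for p in[(294,172),(354,172),(294,303),(350,303),(294,157.),(353,157.)]]
for p in P: print(p.round(1))
print(np.linalg.norm(P[0]-P[1]))
m=(P[0]+P[1])/2; n=(P[2]+P[3])/2; d=m-n; print("mid",m,"end",n,np.linalg.norm(d),"yaw",np.arctan2(d[1],d[0]))
o=bot.get_obs(); print(o["tool_pos"],o["tcp_rot"])
t=np.load("top0.npz"); print([proj(t,p).round(1) for p in P])
E
```

```text
[557.4 287.5  84. ]
[611.7 267.   84. ]
[503.3 153.8  84. ]
[560.  132.3  84. ]
[562.9 301.   84. ]
[615.6 281.   84. ]
58.02113523345552
mid [584.55952504 277.24830864  84.        ] end [531.63248255 143.04367177  84.        ] 144.26418954039545 yaw 1.1951479005162025
[581.35781536 273.27776124 403.43241143] [-3.14060219e+00 -2.07099143e-03  1.21612239e+00]
[array([204.9, 247.4]), array([214.6, 221.8]), array([267.8, 271.8]), array([277.6, 244.7]), array([198.6, 245. ]), array([208. , 220.1])]
```

```bash
python3 -m crank '[[92,0,0,40,0],[92,0,0,80,0],[92,0,0,120,0],[92,0,0,160,0],[92,0,0,197,0]]'; python3 -m crank '[[92,0,0,0,0],[50,0,0,0,0],[50,0,0,0,0],[50,0,0,0,0],[50,0,0,0,0]]'; python3 -m crank '[[50,0,0,0,0],[50,0,0,0,0]]'
```

```text
time: 2.65
tool_pos: [579.9, 268.0, 205.8]
tcp_rot: [-3.141, 0.001, 1.202]
contact_force: [0.5, -0.3, 0.0]
grip_width: 91.7
finger_force: 0.0
time: 3.28
tool_pos: [580.6, 268.4, 208.8]
tcp_rot: [3.14, -0.001, 1.203]
contact_force: [0.7, 0.1, 2.8]
grip_width: 59.6
finger_force: 30.0
time: 3.52
tool_pos: [580.7, 268.3, 208.8]
tcp_rot: [3.14, -0.001, 1.203]
contact_force: [0.2, -0.4, 5.3]
grip_width: 59.7
finger_force: 30.0
```

```bash
python3 -m crank '[[50,-4,0,-20,0],[50,-14,0,-40,0],[50,-28,0,-60,0],[50,-48,0,-78,0],[50,-75,0,-95,0]]'; python3 -m crank '[[50,-20,0,-8,0],[50,-40,0,-15,0],[50,-40,0,-15,0],[50,-40,0,-15,0]]'; python3 - <<'E'
from plant import bot,vision
import cv2,numpy as np
ims=[]
for n in("side","wrist"):
    c=vision.capture(n); np.savez(n+"2.npz",**c); ims.append(c["color"][:,:,::-1])
a=cv2.resize(ims[0][80:240,170:370],None,fx=2,fy=2); b=cv2.resize(ims[1],(400,320)); cv2.imwrite("pics/p2.png",np.hstack([a,b]))
E
```

```text
time: 4.15
tool_pos: [552.7, 197.4, 304.5]
tcp_rot: [3.141, -0.001, 1.203]
contact_force: [1.0, -0.4, -3.1]
grip_width: 60.0
finger_force: 30.0
time: 4.65
tool_pos: [539.0, 161.0, 317.4]
tcp_rot: [-3.141, -0.0, 1.203]
contact_force: [-0.2, 0.4, -2.9]
grip_width: 59.7
finger_force: 30.0
```

View pics/p2.png

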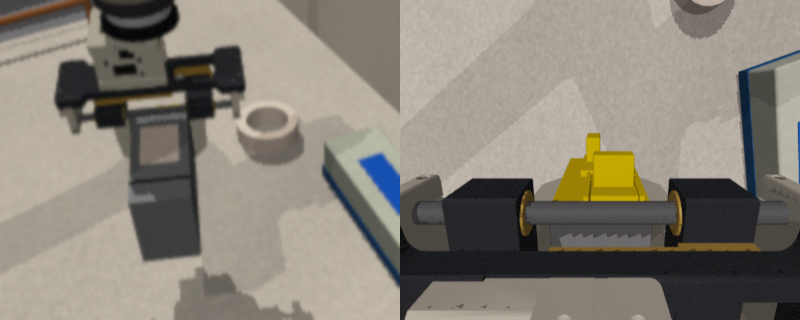

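The side view shows the bin hanging and partly rotated, its underside's upper edge at about (236,178)–(267,172) and lower edge at (240,209)–(270,205). The wrist view shows both slides undisturbed.

```bash
python3 - <<'E'
from h import *
c=np.load("side2.npz"); a=1.203; d=np.array([np.cos(a),np.sin(a),0]); n=np.array([-d[1],d[0],0])
g=np.array([539,161,158.4]); C=-c["R"].T@c["t"]
for uv in[(252,175.5),(255,207)]:
    r=c["R"].T@np.linalg.inv(c["K"])@np.array([*uv,1.]); X=C+r*((g-C)@n)/(r@n); print(X.round(1),"along",(X-g)@d,"up",X[2]-g[2])
E
```

```text
[508.6  82.1 158.6] along -84.6010083304824 up 0.17811467304110806
[488.2  29.1 123.1] along -141.3961117178566 up -35.34204526901888
```

```bash
python3 - <<'E'
from h import *
c=np.load("side2.npz"); a=1.203; d=np.array([np.cos(a),np.sin(a),0]); k=np.array([0,0,1.])
g=np.array([539,161,158.4])
for D in range(0,91,15):
    t=np.radians(D); zd=np.cos(t)*d+np.sin(t)*k; xd=np.sin(t)*d-np.cos(t)*k
    print(D,[proj(c,g+x*xd-137*zd).round(0).tolist() for x in(-35,49)],proj(c,g-35*xd+10*zd).round(0), "low",(g+49*xd-137*zd)[2].round())
E
```

```text
0 [[250.0, 181.0], [256.0, 210.0]] [249. 135.] low 109.0
15 [[252.0, 196.0], [258.0, 214.0]] [249. 137.] low 76.0
30 [[255.0, 206.0], [260.0, 214.0]] [249. 140.] low 47.0
45 [[257.0, 212.0], [260.0, 210.0]] [249. 144.] low 27.0
60 [[259.0, 213.0], [261.0, 202.0]] [250. 148.] low 15.0
75 [[260.0, 209.0], [260.0, 192.0]] [250. 152.] low 13.0
90 [[260.0, 203.0], [260.0, 179.0]] [251. 157.] low 21.0
```

```bash
python3 -m crank '[[50,0,0,45,0],[50,0,0,85,0],[59,0,0,85,0],[59,0,0,85,0]]'; python3 -m crank '[[59.5,0,0,0,0],[59.5,0,0,0,0]]';python3 -m crank '[[59.8,0,0,0,0],[59.8,0,0,0,0]]'; python3 -c "
from plant import bot; o=bot.get_obs(); print(o['moment'],o['tool_pos'],o['grip_width'])"
```

```text
time: 5.25
tool_pos: [539.6, 161.4, 233.8]
tcp_rot: [3.14, -0.001, 1.203]
contact_force: [-0.4, 0.0, -2.6]
grip_width: 60.2
finger_force: 30.0
time: 5.5
tool_pos: [539.3, 161.1, 234.0]
tcp_rot: [3.139, -0.001, 1.203]
contact_force: [-0.7, -0.1, -3.9]
grip_width: 60.2
finger_force: 30.0
time: 5.75
tool_pos: [538.9, 161.0, 233.0]
tcp_rot: [3.141, -0.0, 1.203]
contact_force: [-0.6, 0.3, -3.1]
grip_width: 60.0
finger_force: 13.3
[ 0.14277266 -0.131724   -0.06469174] [538.94327188 160.98851777 232.98201395] 59.97321356781092
```

```bash
python3 -m crank '[[59.85,0,0,0,0],[59.85,0,0,0,0]]';python3 -c "
from plant import bot; o=bot.get_obs(); print(o['moment'])";python3 -m crank '[[59.9,0,0,0,0],[59.9,0,0,0,0]]'; python3 - <<'E'
from plant import bot,vision
import numpy as np,cv2
print(bot.get_obs()['moment'])
c=vision.capture("side"); np.savez("s3.npz",**c); cv2.imwrite("pics/s3.png",cv2.resize(c["color"][80:260,170:370,::-1],None,fx=2,fy=2))
E
```

```text
time: 6.0
tool_pos: [538.9, 161.0, 232.6]
tcp_rot: [-3.142, 0.0, 1.203]
contact_force: [-0.1, 0.4, -3.1]
grip_width: 59.9
finger_force: 9.9
[ 0.08653652 -0.14356048 -0.00718587]
time: 6.25
tool_pos: [538.9, 160.9, 232.8]
tcp_rot: [3.142, 0.0, 1.203]
contact_force: [0.3, 0.3, -2.4]
grip_width: 59.9
finger_force: 6.6
[-0.04174093 -0.0052542  -0.00194598]
```

View pics/s3.png

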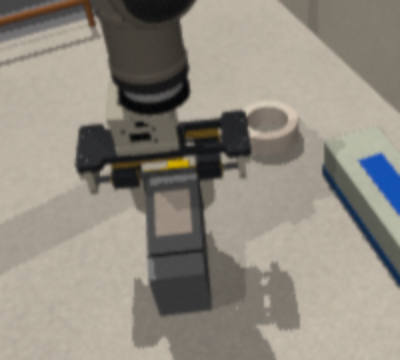

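The bin has started to pivot: yellow now shows at (178,163) in the crop, and the moment has dropped to about 0. I'll lift slowly with this light grip.

```bash
python3 -m crank '[[59.9,0,0,-15,0],[59.9,0,0,-30,0],[59.9,0,0,-45,0],[59.9,0,0,-60,0],[59.9,0,0,-75,0]]';python3 -m crank '[[59.9,0,0,-10,0],[59.9,0,0,-20,0],[59.9,0,0,-20,0],[59.9,0,0,-20,0]]'; python3 - <<'E'
from plant import bot,vision
import numpy as np,cv2
print(bot.get_obs()['moment'])
c=vision.capture("side"); np.savez("s4.npz",**c); cv2.imwrite("pics/s4.png",cv2.resize(c["color"][80:260,170:370,::-1],None,fx=2,fy=2))
E
```

```text
time: 6.92
tool_pos: [538.9, 161.0, 309.0]
tcp_rot: [3.141, -0.0, 1.203]
contact_force: [0.3, -1.5, -4.4]
grip_width: 60.2
finger_force: 6.4
time: 7.42
tool_pos: [538.8, 160.9, 327.2]
tcp_rot: [-3.141, 0.001, 1.203]
contact_force: [-1.3, -0.5, -3.9]
grip_width: 59.6
finger_force: 6.4
[ 0.00322446 -0.02709434  0.01265824]
```

View pics/s4.png

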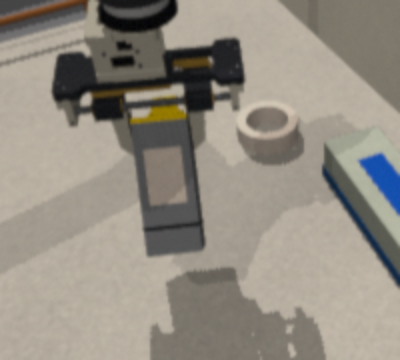

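The bin hangs nearly upright: only its -x face shows, lid at (160,113) in the crop. Lowering it to the trolley.

```bash
python3 -m crank '[[59.9,0,0,8,0],[59.9,0,0,14,0],[59.9,0,0,19,0],[59.9,0,0,24,0],[59.9,0,0,24,0]]';python3 -m crank '[[59.9,0,0,3,0],[59.9,0,0,6,0],[59.9,0,0,6,0]]';python3 -c "
from plant import bot; o=bot.get_obs(); print(o['moment'],o['contact_force'])"; python3 -m crank '[[59.9,0,0,2,0],[59.9,0,0,4,0],[59.9,0,0,4,0]]'
```

```text
time: 8.1
tool_pos: [538.8, 161.0, 303.2]
tcp_rot: [-3.141, 0.001, 1.203]
contact_force: [-0.3, -0.1, -3.7]
grip_width: 60.1
finger_force: 6.4
time: 8.48
tool_pos: [538.8, 161.0, 297.5]
tcp_rot: [-3.141, 0.0, 1.203]
contact_force: [-0.3, 0.6, -2.9]
grip_width: 59.8
finger_force: 6.4
[ 0.06153968 -0.09569142 -0.02257958] [-0.31395061  0.59205188 -2.90190853]
time: 8.85
tool_pos: [539.2, 161.4, 294.7]
tcp_rot: [3.14, -0.002, 1.203]
contact_force: [-0.6, 2.9, 4.9]
grip_width: 59.8
finger_force: 7.6
```

```bash
python3 -m crank '[[60.5,0,0,0,0],[62,0,0,0,0],[70,0,0,0,0],[85,0,0,0,0],[91,0,0,0,0]]'; python3 - <<'E'
from plant import bot,vision
import numpy as np,cv2
ims=[]
for n in("side","wrist"):
    c=vision.capture(n); np.savez(n+"5.npz",**c); ims.append(c["color"][:,:,::-1])
a=cv2.resize(ims[0][80:240,170:370],None,fx=2,fy=2); b=cv2.resize(ims[1],(400,320)); cv2.imwrite("pics/p5.png",np.hstack([a,b]))
E
```

```text
time: 9.48
tool_pos: [538.9, 160.9, 293.6]
tcp_rot: [-3.142, 0.0, 1.203]
contact_force: [0.3, -0.4, -0.2]
grip_width: 85.4
finger_force: 0.0
```

View pics/p5.png

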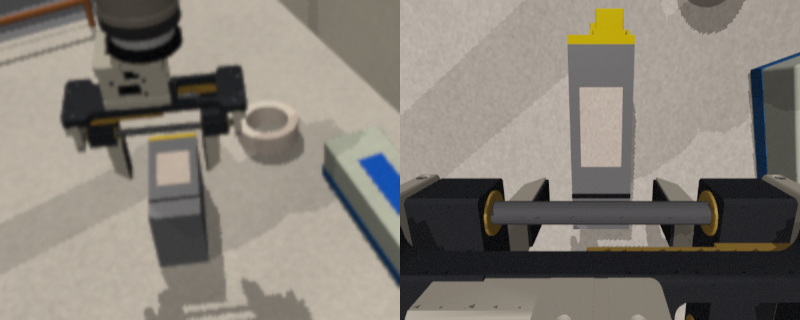

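The bin fell back and lies as before, lid away from the arm: it had stalled at about 50°, on its edge. I'll regrip it, and after pivoting swing the grasp over the planted edge.

```bash
python3 - <<'E'
from h import *
import cv2
c=np.load("wrist5.npz"); im=c["color"].astype(int)
y=((im[:,:,0]>120)&(im[:,:,2]<60)).astype(np.uint8); y[:,:240]=0;y[110:]=0
for v in range(8,66,4):
    u=np.flatnonzero(y[v]); print(v,(u.min(),u.max(),len(u)) if len(u) else None,end=" ")
g=im[80:200:40]; print([im[v,[262,268,274,280,360,366,372,378]].sum(1).tolist() for v in(80,140,200)])
P=[ray(c,p,84) for p in[(269,55),(374,55)]]
m=(P[0]+P[1])/2; d=np.array([np.cos(1.203),np.sin(1.203)]); print(P,m, np.linalg.norm(P[0]-P[1]),np.arctan2(*(P[0]-P[1])[[1,0]])-np.pi/2)
r=m[:2]-[538.9,160.9]; print("along",r@d,"left",r@[-d[1],d[0]])
E
```

```text
8 None 12 (np.int64(314), np.int64(356), 43) 16 (np.int64(314), np.int64(356), 43) 20 (np.int64(314), np.int64(356), 43) 24 (np.int64(314), np.int64(356), 43) 28 (np.int64(314), np.int64(356), 43) 32 (np.int64(305), np.int64(356), 52) 36 (np.int64(305), np.int64(356), 52) 40 (np.int64(304), np.int64(366), 61) 44 (np.int64(268), np.int64(375), 108) 48 (np.int64(268), np.int64(374), 107) 52 (np.int64(268), np.int64(374), 107) 56 None 60 None 64 None [[479, 439, 332, 328, 335, 325, 334, 482], [529, 534, 321, 320, 321, 319, 339, 492], [531, 525, 316, 315, 315, 315, 339, 486]]
[array([544.97193666, 262.21298131,  84.        ]), array([599.74131809, 241.09365291,  84.        ])] [572.35662738 251.65331711  84.        ] 58.700180363313635 1.2027609921738556
along 96.71357875115265 left 1.4121498532990344
```

```bash
python3 -m crank '[[91,43,-1,0,0],[91,86.5,-1.4,0,0],[91,86.5,-1.4,40,0],[91,86.5,-1.4,80,0],[91,86.5,-1.4,90,0]]'; python3 -m crank '[[91,0,0,0,0],[50,0,0,0,0],[50,0,0,0,0],[50,0,0,0,0],[50,0,0,0,0]]'; python3 -m crank '[[50,0,0,-30,0],[50,0,0,-65,0],[50,0,0,-100,0],[50,0,0,-130,0],[50,0,0,-130,0]]'; python3 -m crank '[[59.85,0,0,0,0],[59.85,0,0,0,0],[59.9,0,0,0,0],[59.9,0,0,0,0],[59.9,0,0,0,0]]'; python3 - <<'E'
from plant import bot,vision
import numpy as np,cv2
print(bot.get_obs()['moment'])
ims=[]
for n in("side","top"):
    c=vision.capture(n); np.savez(n+"6.npz",**c); ims.append(c["color"][:,:,::-1])
a=cv2.resize(ims[0][60:220,170:370],None,fx=2,fy=2); b=cv2.resize(ims[1][180:340,160:360],None,fx=2,fy=2); cv2.imwrite("pics/p6.png",np.hstack([a,b]))
E
```

```text
time: 10.2
tool_pos: [567.8, 242.0, 201.1]
tcp_rot: [-3.138, 0.003, 1.203]
contact_force: [-0.2, -0.2, 0.4]
grip_width: 90.8
finger_force: 0.0
time: 10.82
tool_pos: [569.0, 242.2, 204.4]
tcp_rot: [3.14, -0.001, 1.203]
contact_force: [0.9, -0.7, 3.3]
grip_width: 60.1
finger_force: 30.0
time: 11.45
tool_pos: [569.0, 242.4, 335.5]
tcp_rot: [3.138, -0.003, 1.203]
contact_force: [1.0, 0.2, -3.9]
grip_width: 60.1
finger_force: 30.0
time: 12.08
tool_pos: [568.7, 242.2, 333.4]
tcp_rot: [-3.141, 0.0, 1.203]
contact_force: [-0.3, -0.2, -3.2]
grip_width: 59.9
finger_force: 6.2
[ 0.12388588 -0.11870349 -0.02342167]
```

View pics/p6.png

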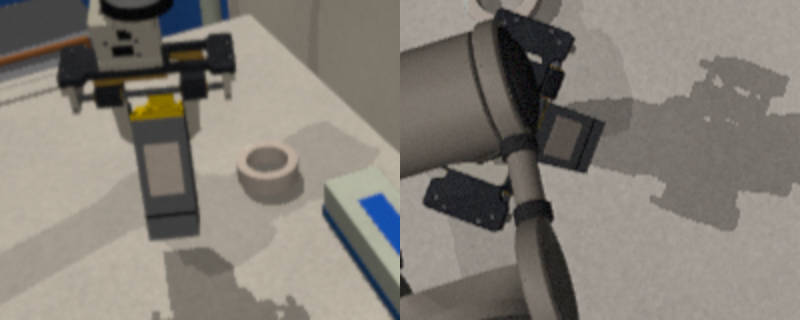

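The side view shows the -x face with its bottom edge at about (257,177) in full-image pixels. The top view shows the same edge near (257,253), so I can triangulate the tilt.

```bash
python3 - <<'E'
from h import *
import cv2
s=np.load("side6.npz");t=np.load("top6.npz")
P=lambda c:c["K"]@np.hstack([c["R"],c["t"][:,None]])
X=cv2.triangulatePoints(P(s),P(t),np.array([[256.5],[177.]]),np.array([[257.],[253.5]])); X=(X[:3]/X[3]).ravel()
d=np.array([np.cos(1.203),np.sin(1.203),0]); g=np.array([568.7,242.2,174.4]); r=X-g
print(X,r@d,r[2],np.hypot(r@d,r[2]),proj(s,X),proj(t,X))
th=np.arctan2(-r[2],-(r@d)); print("theta",np.degrees(th+np.arctan2(40,137)))
E
```

```text
[542.76854089 179.40401619  58.64949075] -67.92022743095785 -115.75050925451993 134.20632506314203 [256.47342156 177.00475447] [257.00381155 253.48515433]
theta 75.87265173713529
```

```bash
python3 -m crank '[[59.9,0,0,8,0],[59.9,0,0,16,0],[59.9,0,0,23,0],[59.9,0,0,29,0],[59.9,0,0,33,0]]';python3 -m crank '[[59.9,-10,0,2,0],[59.9,-20,0,3,0],[59.9,-30,0,4,0],[59.9,-40,0,5,0],[59.9,-50,0,5,0]]';python3 -c "
from plant import bot; o=bot.get_obs(); print(o['moment'])"; python3 -m crank '[[59.9,-8,0,1,0],[59.9,-16,0,2,0],[59.9,-24,0,2,0],[59.9,-32,0,2,0],[59.9,-40,0,2,0]]'; python3 - <<'E'
from plant import bot,vision
import numpy as np,cv2
print(bot.get_obs()['moment'])
ims=[]
for n in("side","top"):
    c=vision.capture(n); np.savez(n+"7.npz",**c); ims.append(c["color"][:,:,::-1])
a=cv2.resize(ims[0][60:220,170:370],None,fx=2,fy=2); b=cv2.resize(ims[1][180:340,160:360],None,fx=2,fy=2); cv2.imwrite("pics/p7.png",np.hstack([a,b]))
E
```

```text
time: 12.8
tool_pos: [568.9, 242.2, 301.7]
tcp_rot: [3.141, -0.0, 1.203]
contact_force: [-4.9, -2.9, 17.5]
grip_width: 60.1
finger_force: 11.1
time: 13.42
tool_pos: [550.5, 194.7, 295.5]
tcp_rot: [-3.141, 0.0, 1.203]
contact_force: [-0.1, 0.6, -2.4]
grip_width: 60.0
finger_force: 6.2
[-0.04258808 -0.06787584  0.03817192]
time: 14.05
tool_pos: [536.1, 157.7, 293.6]
tcp_rot: [-3.141, 0.0, 1.203]
contact_force: [0.5, 0.6, -3.5]
grip_width: 59.9
finger_force: 6.2
[-0.03581259 -0.10622357  0.01796021]
```

View pics/p7.png

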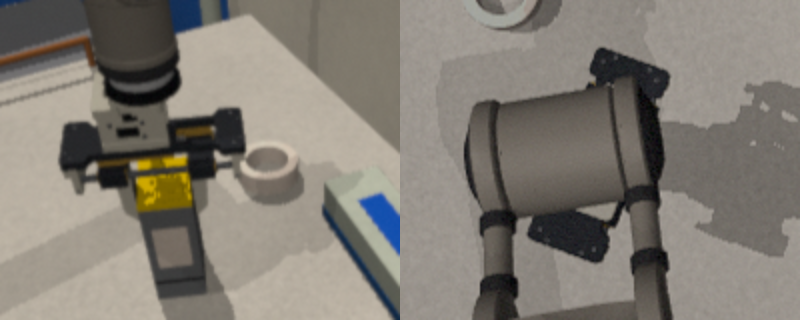

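The side view shows the lid's top facing up at about (165,185) and the -x face below it, so the bin is now upright in the fingers and still carried (force -3.5 N). That was my last picture, so I continue on numbers and lower to contact.

```bash
python3 -m crank '[[59.9,0,0,2,0],[59.9,0,0,2,0]]'; python3 -m crank '[[59.9,0,0,2,0],[59.9,0,0,2,0]]'; python3 -m crank '[[59.9,0,0,2,0],[59.9,0,0,2,0]]'; python3 - <<'E'
from h import *
import cv2
c=np.load("side7.npz"); im=c["color"].astype(int)
y=((im[:,:,0]>100)&(im[:,:,2]<60)&(im[:,:,1]>80)).astype(np.uint8)
n,l,st,ce=cv2.connectedComponentsWithStats(y); print([(s.tolist(),q.round(1).tolist()) for s,q in zip(st[1:],ce[1:]) if s[4]>15])
# expected upright
d=np.array([np.cos(1.203),np.sin(1.203),0]);k=np.array([0,0,1.]);n=np.array([-d[1],d[0],0]);g=np.array([536.1,157.7,134.6])
col=im[:,258].sum(1); print("col",col[140:225].tolist())
for D in(60,75,90,100):
    t=np.radians(D); zd=np.cos(t)*d+np.sin(t)*k; xd=np.sin(t)*d-np.cos(t)*k
    print(D,[proj(c,g+x*xd+z*zd).round(0).tolist() for x,z in((-40,18),(-40,-132),(-40,15),(42,18))])
E
```

```text
time: 14.4
tool_pos: [536.3, 158.1, 292.6]
tcp_rot: [3.141, 0.0, 1.203]
contact_force: [-1.5, -2.0, 4.6]
grip_width: 59.8
finger_force: 6.3
time: 14.65
tool_pos: [536.3, 158.3, 290.9]
tcp_rot: [3.141, -0.0, 1.203]
contact_force: [-2.7, -2.0, 7.0]
grip_width: 59.9
finger_force: 6.4
time: 14.9
tool_pos: [536.4, 158.6, 289.1]
tcp_rot: [3.14, -0.001, 1.203]
contact_force: [-3.8, -0.3, 8.2]
grip_width: 59.9
finger_force: 6.7
[([239, 138, 25, 8, 121], [250.3, 141.1]), ([238, 146, 28, 20, 468], [251.4, 155.5])]
col [370, 368, 315, 233, 156, 156, 217, 257, 241, 227, 221, 221, 223, 224, 233, 241, 227, 226, 223, 220, 225, 222, 220, 214, 194, 171, 170, 172, 174, 168, 170, 173, 183, 229, 296, 330, 328, 323, 323, 320, 327, 324, 324, 323, 322, 319, 323, 320, 319, 320, 321, 317, 293, 228, 181, 181, 187, 181, 182, 146, 104, 148, 179, 184, 185, 182, 183, 193, 249, 328, 353, 354, 358, 363, 361, 358, 357, 363, 356, 352, 347, 356, 356, 352, 356]
60 [[250.0, 154.0], [259.0, 220.0], [250.0, 156.0], [253.0, 149.0]]
75 [[251.0, 160.0], [260.0, 217.0], [251.0, 161.0], [252.0, 145.0]]
90 [[251.0, 165.0], [261.0, 211.0], [252.0, 166.0], [251.0, 142.0]]
100 [[252.0, 168.0], [261.0, 205.0], [252.0, 169.0], [251.0, 140.0]]
```

```bash
python3 -m crank '[[59.9,0,0,-1,0],[60.5,0,0,-2,0],[62,0,0,-2,0],[65,0,0,-2,0],[70,0,0,-2,0]]'; python3 -m crank '[[91,0,0,0,0],[91,0,0,0,0],[91,0,0,0,0]]'; python3 - <<'E'
from h import *
from plant import vision
import cv2
c=vision.capture("side"); im=c["color"].astype(int); np.savez("side8.npz",**c)
y=((im[:,:,0]>100)&(im[:,:,2]<60)&(im[:,:,1]>80)).astype(np.uint8)
n,l,st,ce=cv2.connectedComponentsWithStats(y); print([(s.tolist(),q.round(1).tolist()) for s,q in zip(st[1:],ce[1:]) if s[4]>15])
print(im[140:225,258].sum(1).tolist())
E
```

```text
time: 15.52
tool_pos: [536.4, 158.2, 289.6]
tcp_rot: [3.142, 0.0, 1.203]
contact_force: [-0.4, 0.0, -0.2]
grip_width: 68.8
finger_force: 0.0
time: 15.9
tool_pos: [536.4, 158.2, 289.7]
tcp_rot: [3.142, 0.0, 1.203]
contact_force: [0.8, -0.7, 0.1]
grip_width: 90.3
finger_force: 0.0
[([237, 138, 28, 9, 148], [251.8, 142.0]), ([239, 147, 27, 19, 440], [251.9, 156.3])]
[370, 373, 371, 341, 270, 168, 147, 160, 199, 235, 241, 224, 221, 219, 218, 214, 213, 224, 223, 216, 212, 224, 223, 209, 208, 176, 171, 171, 170, 167, 174, 170, 165, 196, 267, 326, 325, 323, 318, 321, 325, 320, 326, 323, 325, 320, 322, 322, 317, 321, 316, 321, 307, 249, 183, 181, 188, 185, 180, 153, 123, 143, 183, 186, 185, 184, 183, 190, 236, 307, 353, 358, 360, 360, 364, 356, 359, 359, 353, 353, 350, 355, 356, 351, 351]
```

It is standing free. I'll rise to measure the lid from above with the wrist camera.

```bash
python3 -m crank '[[91,0,0,-50,0],[91,-30,0,-100,0],[91,-60,0,-150,0],[91,-60,0,-150,0],[91,-60,0,-150,0]]'; python3 - <<'E'
from h import *
from plant import vision,bot
import cv2
c=vision.capture("wrist"); im=c["color"].astype(int); np.savez("wrist9.npz",**c)
y=((im[:,:,0]>90)&(im[:,:,2]<70)&(im[:,:,1]>70)).astype(np.uint8)
v,u=np.nonzero(y); print(len(u),u.min(),u.max(),v.min(),v.max())
for r in range(v.min(),v.max()+1,5):
    q=np.flatnonzero(y[r]); print(r,(q.min(),q.max(),len(q)) if len(q) else None)
print(bot.get_obs()["tool_pos"],-c["R"].T@c["t"], c["R"][2])
E
```

```text
time: 16.58
tool_pos: [514.6, 102.3, 439.1]
tcp_rot: [-3.141, 0.0, 1.202]
contact_force: [-0.5, -0.4, -0.4]
grip_width: 90.9
finger_force: 0.0
9669 129 599 50 399
50 (np.int64(341), np.int64(358), 18)
55 (np.int64(285), np.int64(359), 75)
60 (np.int64(285), np.int64(359), 75)
65 (np.int64(285), np.int64(358), 74)
70 (np.int64(285), np.int64(358), 74)
75 (np.int64(285), np.int64(358), 74)
80 (np.int64(285), np.int64(358), 74)
85 (np.int64(285), np.int64(358), 74)
90 (np.int64(285), np.int64(358), 74)
95 (np.int64(286), np.int64(358), 73)
100 (np.int64(286), np.int64(357), 72)
105 (np.int64(286), np.int64(357), 72)
110 (np.int64(286), np.int64(357), 72)
115 (np.int64(286), np.int64(357), 72)
120 (np.int64(286), np.int64(357), 72)
125 (np.int64(287), np.int64(357), 71)
130 (np.int64(287), np.int64(357), 71)
135 (np.int64(287), np.int64(357), 71)
140 (np.int64(287), np.int64(357), 71)
145 (np.int64(287), np.int64(356), 70)
150 (np.int64(287), np.int64(356), 70)
155 (np.int64(287), np.int64(356), 70)
160 None
165 None
170 None
175 None
180 None
185 None
190 None
195 None
200 None
205 None
210 None
215 None
220 None
225 None
230 None
235 None
240 (np.int64(145), np.int64(501), 6)
245 (np.int64(137), np.int64(506), 11)
250 (np.int64(504), np.int64(509), 6)
255 (np.int64(133), np.int64(510), 7)
260 (np.int64(130), np.int64(512), 8)
265 (np.int64(130), np.int64(512), 6)
270 (np.int64(130), np.int64(513), 10)
275 (np.int64(130), np.int64(513), 10)
280 (np.int64(129), np.int64(513), 11)
285 (np.int64(131), np.int64(511), 11)
290 (np.int64(134), np.int64(509), 10)
295 None
300 None
305 (np.int64(509), np.int64(595), 87)
310 (np.int64(305), np.int64(595), 281)
315 None
320 None
325 None
330 None
335 None
340 None
345 None
350 None
355 None
360 None
365 None
370 None
375 None
380 None
385 None
390 None
395 None
[514.63972994 102.53404301 438.3934765 ] [537.34586489 165.45634317 420.21745805] [-0.0930465  -0.23682453 -0.9670866 ]
```

```bash
python3 - <<'E'
from h import *
c=np.load("wrist9.npz"); im=c["color"].astype(int)
print("rows",[im[r,[290,300,350]].tolist() for r in(52,53,54,55)],[im[r,[300,340]].tolist() for r in range(153,163)])
d=np.array([np.cos(1.203),np.sin(1.203)]); n=np.array([-d[1],d[0]])
g=np.array([536.4,158.2])
for p in[(285,53.5),(359.5,53.5),(286.5,159),(357,159)]:
    X=ray(c,p,150); r=X[:2]-g; print(X.round(1),"along",(r@d).round(1),"left",(r@n).round(1))
E
```

```text
rows [[[186, 177, 11], [185, 177, 14], [186, 162, 8]], [[186, 179, 18], [186, 178, 20], [185, 160, 0]], [[187, 179, 23], [184, 176, 0], [186, 162, 2]], [[186, 177, 5], [185, 178, 7], [183, 160, 21]]] [[[185, 157, 0], [135, 112, 5]], [[185, 157, 0], [135, 112, 6]], [[186, 159, 0], [137, 114, 15]], [[179, 159, 98], [126, 110, 64]], [[170, 159, 141], [119, 110, 96]], [[168, 161, 153], [114, 105, 98]], [[175, 168, 159], [119, 111, 104]], [[177, 168, 159], [116, 109, 102]], [[175, 167, 158], [116, 109, 102]], [[175, 168, 159], [115, 108, 101]]]
[525.8 215.9 150. ] along 50.1 left 30.7
[580.8 194.7 150. ] along 50.0 left -28.3
[494.5 138.  150. ] along -33.9 left 31.9
[551.  116.3 150. ] along -33.9 left -28.7
```

```bash
python3 - <<'E'
from h import *
from plant import vision
import cv2
d=np.array([np.cos(1.203),np.sin(1.203)]); n=np.array([-d[1],d[0]]); g=np.array([536.4,158.2])
for nm in("side","top"):
    c=vision.capture(nm); im=c["color"].astype(int); np.savez(nm+"10.npz",**c)
    y=((im[:,:,0]>90)&(im[:,:,2]<70)&(im[:,:,1]>70)).astype(np.uint8)
    k,l,st,ce=cv2.connectedComponentsWithStats(y); 
    for i in range(1,k):
        if st[i][4]>100:
            q=cv2.approxPolyDP(cv2.findContours((l==i).astype(np.uint8),0,2)[0][0],2,True)[:,0]
            print(nm,st[i].tolist())
            for p in q:
                r=ray(c,p,150)[:2]-g; print(p,(r@d).round(1),(r@n).round(1))
E
```

```text
side [238, 135, 28, 32, 701]
[245 135] 73.4 14.7
[245 140] 53.9 14.6
[239 141] 52.3 28.6
[239 166] -36.6 27.5
[265 163] -35.7 -28.9
[264 139] 50.5 -29.7
[251 140] 51.6 0.7
[249 135] 71.9 5.2
top [3, 104, 14, 26, 190]
[  6 104] 610.9 -111.8
[  3 109] 612.4 -99.9
[  3 124] 599.5 -70.7
[ 16 129] 569.8 -70.2
[ 16 119] 578.4 -89.6
[ 13 119] 584.2 -87.5
[ 14 115] 585.7 -96.0
[ 11 112] 594.2 -99.7
[ 12 105] 598.3 -114.1
top [10, 145, 8, 36, 147]
[ 15 145] 558.2 -38.6
[ 12 148] 561.5 -30.7
[ 10 167] 549.3 7.0
[ 14 172] 537.4 13.7
[ 11 174] 541.5 19.6
[ 11 180] 536.5 31.0
[ 15 180] 528.8 28.2
top [2, 232, 11, 168, 325]
[ 11 232] 493.5 128.2
[  2 399] 378.6 431.8
```

```bash
python3 -m crank '[[91,35,0,0,0],[91,69.5,0,10,0],[91,69.5,0,60,0],[91,69.5,0,110,0],[91,69.5,0,144.5,0]]'; python3 -m crank '[[91,0,0,0,0],[50,0,0,0,0],[50,0,0,0,0],[50,0,0,0,0],[50,0,0,0,0]]';python3 - <<'E'
from h import *
import cv2
c=np.load("top0.npz"); im=c["color"].astype(int)
a=1.408; d=np.array([np.cos(a),np.sin(a),0]); n=np.array([-d[1],d[0],0]); H=np.array([559,-269.3,73])
g=cv2.cvtColor(c["color"],cv2.COLOR_RGB2GRAY).astype(np.float32)
def prof(e,rng,off,o):
    out=[]
    for s in rng:
        vals=[]
        for w in off:
            p=proj(c,H+s*e+w*o); vals.append(cv2.remap(g,np.float32([[p[0]]]),np.float32([[p[1]]]),1)[0,0])
        out.append(int(np.mean(vals)))
    return out
r=range(-74,75,2); o=range(-20,21,4)
print("x",list(zip(r,prof(d,r,o,n)))); print("y",list(zip(r,prof(n,r,o,d))))
E
```

```text
time: 17.35
tool_pos: [538.9, 167.6, 291.4]
tcp_rot: [-3.137, 0.003, 1.204]
contact_force: [-0.0, -0.1, 0.2]
grip_width: 90.8
finger_force: 0.0
time: 17.98
tool_pos: [539.8, 167.1, 296.1]
tcp_rot: [3.14, -0.001, 1.203]
contact_force: [-1.2, 0.3, 3.3]
grip_width: 59.9
finger_force: 30.0
x [(-74, 87), (-72, 88), (-70, 90), (-68, 91), (-66, 91), (-64, 92), (-62, 93), (-60, 93), (-58, 94), (-56, 96), (-54, 102), (-52, 117), (-50, 117), (-48, 115), (-46, 114), (-44, 115), (-42, 117), (-40, 96), (-38, 86), (-36, 86), (-34, 87), (-32, 86), (-30, 87), (-28, 86), (-26, 85), (-24, 106), (-22, 131), (-20, 133), (-18, 132), (-16, 132), (-14, 132), (-12, 133), (-10, 133), (-8, 133), (-6, 133), (-4, 133), (-2, 132), (0, 131), (2, 131), (4, 130), (6, 130), (8, 130), (10, 132), (12, 118), (14, 93), (16, 89), (18, 88), (20, 89), (22, 89), (24, 89), (26, 87), (28, 89), (30, 88), (32, 87), (34, 87), (36, 88), (38, 87), (40, 87), (42, 87), (44, 87), (46, 89), (48, 87), (50, 106), (52, 152), (54, 135), (56, 94), (58, 86), (60, 88), (62, 86), (64, 96), (66, 121), (68, 128), (70, 129), (72, 128), (74, 129)
[... 153 characters left out ...]
, 127), (-48, 127), (-46, 127), (-44, 127), (-42, 130), (-40, 129), (-38, 116), (-36, 103), (-34, 105), (-32, 101), (-30, 78), (-28, 65), (-26, 92), (-24, 118), (-22, 124), (-20, 123), (-18, 123), (-16, 123), (-14, 122), (-12, 120), (-10, 121), (-8, 123), (-6, 123), (-4, 122), (-2, 122), (0, 122), (2, 123), (4, 125), (6, 127), (8, 125), (10, 123), (12, 123), (14, 123), (16, 122), (18, 121), (20, 122), (22, 125), (24, 124), (26, 123), (28, 123), (30, 124), (32, 120), (34, 100), (36, 82), (38, 100), (40, 122), (42, 130), (44, 134), (46, 134), (48, 133), (50, 134), (52, 130), (54, 125), (56, 125), (58, 127), (60, 127), (62, 127), (64, 127), (66, 127), (68, 126), (70, 126), (72, 126), (74, 126)]
```

```bash
python3 -m crank '[[50,0,0,-40,0],[50,0,0,-80,0],[50,0,0,-110,0],[50,-20,8,-110,0],[50,-68,27,-110,0]]'; python3 -m crank '[[50,-50,20,0,0],[50,-100,40,0,0],[50,-150,60,0,0],[50,-200,80,0,0],[50,-250,100,0,0]]'; python3 -m crank '[[50,-40,16,0,-0.05],[50,-80,32,0,-0.1],[50,-120,48,0,-0.15],[50,-154.4,62.8,0,-0.205],[50,-154.4,62.8,0,-0.205]]'; python3 -m crank '[[50,0,0,0,0],[50,0,0,0,0]]'; python3 - <<'E'
from h import *
from plant import vision,bot
import cv2
o=bot.get_obs(); T=o["tool_pos"]; a=o["tcp_rot"][2]; print(T,o["tcp_rot"],o["contact_force"],o["grip_width"])
d=np.array([np.cos(a),np.sin(a),0]); n=np.array([-d[1],d[0],0])
for nm in("wrist","side","top"):
    c=vision.capture(nm); np.savez(nm+"11.npz",**c); cv2.imwrite(f"pics/{nm}11.png",c["color"][:,:,::-1])
c=np.load("wrist11.npz"); g=cv2.cvtColor(c["color"],cv2.COLOR_RGB2GRAY).astype(np.float32)
H=np.array([T[0],T[1],73])
def prof(rng,off,f):
    return [(s,int(np.mean([cv2.remap(g,*[np.float32([[q]]) for q in proj(c,H+f(s,w))],1)[0,0] for w in off]))) for s in rng]
print("x",prof(range(44,142,2),range(-20,21,5),lambda s,w:s*d+w*n))
print("y",prof(range(-60,61,2),range(60,91,5),lambda s,w:w*d+s*n))
E
```

```text
time: 18.6
tool_pos: [540.2, 94.5, 405.2]
tcp_rot: [-3.142, -0.0, 1.206]
contact_force: [1.6, -0.1, -4.0]
grip_width: 59.6
finger_force: 30.0
time: 19.23
tool_pos: [543.5, -177.0, 404.8]
tcp_rot: [-3.141, -0.0, 1.203]
contact_force: [1.0, 0.4, -2.9]
grip_width: 60.2
finger_force: 30.0
time: 19.85
tool_pos: [546.2, -344.7, 403.8]
tcp_rot: [-3.14, -0.0, 1.405]
contact_force: [-0.2, 0.8, -4.1]
grip_width: 59.8
finger_force: 30.0
time: 20.1
tool_pos: [547.1, -340.9, 405.2]
tcp_rot: [-3.141, -0.0, 1.409]
contact_force: [1.0, -0.4, -3.7]
grip_width: 59.7
finger_force: 30.0
[ 547.07462824 -340.89885017  405.2148258 ] [-3.14125318e+00 -4.00991009e-04  1.40872760e+00] [ 0.96116616 -0.432869   -3.67685832] 59.726067300759475
x [(44, 172), (46, 177), (48, 179), (50, 179), (52, 179), (54, 179), (56, 179), (58, 178), (60, 178), (62, 178), (64, 177), (66, 176), (68, 146), (70, 132), (72, 132), (74, 132), (76, 132), (78, 131), (80, 131), (82, 131), (84, 131), (86, 131), (88, 131), (90, 131), (92, 131), (94, 131), (96, 131), (98, 130), (100, 131), (102, 131), (104, 131), (106, 131), (108, 123), (110
[... 172 characters left out ...]
40, 183)]
y [(-60, 166), (-58, 165), (-56, 167), (-54, 164), (-52, 164), (-50, 166), (-48, 164), (-46, 166), (-44, 166), (-42, 165), (-40, 162), (-38, 137), (-36, 121), (-34, 121), (-32, 151), (-30, 85), (-28, 83), (-26, 127), (-24, 148), (-22, 147), (-20, 149), (-18, 152), (-16, 153), (-14, 152), (-12, 153), (-10, 153), (-8, 153), (-6, 154), (-4, 153), (-2, 154), (0, 152), (2, 139), (4, 136), (6, 136), (8, 136), (10, 135), (12, 135), (14, 135), (16, 135), (18, 135), (20, 136), (22, 135), (24, 134), (26, 120), (28, 80), (30, 73), (32, 135), (34, 112), (36, 111), (38, 131), (40, 180), (42, 183), (44, 182), (46, 182), (48, 182), (50, 182), (52, 182), (54, 183), (56, 181), (58, 182), (60, 181)]
```

```bash
python3 -m crank '[[50,40,0.7,0,0],[50,72.6,0.7,0,0],[50,72.6,0.7,15,0],[50,72.6,0.7,28,0],[50,72.6,0.7,28,0]]'; python3 -m crank '[[50,0,0,3,0],[50,0,0,6,0],[50,0,0,9,0],[50,0,0,12,0],[50,0,0,15,0]]'; python3 -c "
from plant import bot; o=bot.get_obs(); print(o['moment'],o['contact_force'],o['tool_pos'])"
```

```text
time: 20.88
tool_pos: [559.0, -271.0, 375.3]
tcp_rot: [-3.138, -0.001, 1.407]
contact_force: [0.4, -0.4, -4.2]
grip_width: 59.9
finger_force: 30.0
time: 21.5
tool_pos: [559.4, -270.4, 362.1]
tcp_rot: [3.142, 0.0, 1.408]
contact_force: [0.1, -0.0, -3.2]
grip_width: 59.9
finger_force: 30.0
[ 0.00450846 -0.10602015 -0.05727777] [ 0.13000971 -0.04485018 -3.20656093] [ 559.38853643 -270.438276    362.07889824]
```

```bash
python3 -m crank '[[50,0,0,3,0],[50,0,0,6,0],[50,0,0,9,0],[50,0,0,12,0],[50,0,0,15,0]]'; python3 -m crank '[[50,0,0,4,0],[50,0,0,8,0],[50,0,0,12,0],[50,0,0,16,0],[50,0,0,20,0]]'
```

```text
time: 22.12
tool_pos: [559.4, -270.4, 347.0]
tcp_rot: [3.142, 0.0, 1.408]
contact_force: [-0.4, 0.4, -2.8]
grip_width: 60.0
finger_force: 30.0
time: 22.75
tool_pos: [559.4, -270.4, 326.9]
tcp_rot: [3.142, 0.0, 1.408]
contact_force: [0.9, -0.2, -4.0]
grip_width: 59.8
finger_force: 30.0
```

```bash
python3 -m crank '[[50,0,0,4,0],[50,0,0,8,0],[50,0,0,12,0],[50,0,0,16,0],[50,0,0,20,0]]'; python3 -m crank '[[50,0,0,2,0],[50,0,0,4,0],[50,0,0,6,0],[50,0,0,7,0],[50,0,0,7,0]]'
```

```text
time: 23.38
tool_pos: [559.4, -270.5, 307.0]
tcp_rot: [3.142, 0.0, 1.408]
contact_force: [0.1, 0.4, -4.0]
grip_width: 60.0
finger_force: 30.0
time: 24.0
tool_pos: [559.3, -270.5, 300.4]
tcp_rot: [3.141, 0.0, 1.408]
contact_force: [-1.3, -0.3, -2.3]
grip_width: 59.8
finger_force: 30.0
```

```bash
python3 -m crank '[[50,0,0,1,0],[50,0,0,2,0],[50,0,0,2,0]]'; python3 -m crank '[[59.9,0,0,1,0],[59.9,0,0,1,0],[60.5,0,0,0,0],[65,0,0,0,0],[91,0,0,0,0]]';  python3 -m crank '[[91,0,0,0,0],[91,0,0,0,0],[91,-30,0,-45,0],[91,-60,0,-90,0],[91,-60,0,-140,0]]'; python3 -m crank '[[91,0,0,0,0],[91,0,0,0,0]]'; python3 - <<'E'
from h import *
from plant import vision,bot
import cv2
o=bot.get_obs(); T=o["tool_pos"]; a=o["tcp_rot"][2]; print(T)
d=np.array([np.cos(a),np.sin(a)]); n=np.array([-d[1],d[0]]); g=np.array([559.4,-270.4])
for nm,zs in(("wrist",(154,175)),("side",(154,))):
    c=vision.capture(nm); im=c["color"].astype(int); np.savez(nm+"12.npz",**c)
    cv2.imwrite(f"pics/{nm}12.png",c["color"][:,:,::-1])
    y=((im[:,:,0]>90)&(im[:,:,2]<70)&(im[:,:,1]>70)).astype(np.uint8)
    if nm=="wrist": y[230:]=0
    k,l,st,ce=cv2.connectedComponentsWithStats(y); i=1+st[1:,4].argmax()
    q=cv2.approxPolyDP(cv2.findContours((l==i).astype(np.uint8),0,2)[0][0],2,True)[:,0]
    for p in q: print(nm,p,*[((ray(c,p,z)[:2]-g)@np.c_[d,n]).round(1) for z in zs])
E
```

```text
time: 24.38
tool_pos: [559.1, -270.8, 300.2]
tcp_rot: [3.141, 0.001, 1.408]
contact_force: [-5.2, -1.1, 8.8]
grip_width: 59.9
finger_force: 30.0
time: 25.0
tool_pos: [559.5, -270.4, 298.0]
tcp_rot: [3.141, -0.0, 1.408]
contact_force: [-0.0, -0.1, -0.6]
grip_width: 70.5
finger_force: 0.0
time: 25.62
tool_pos: [548.9, -331.6, 439.0]
tcp_rot: [-3.141, 0.0, 1.405]
contact_force: [0.6, -0.1, 0.1]
grip_width: 91.0
finger_force: 0.0
time: 25.88
tool_pos: [549.5, -329.4, 437.5]
tcp_rot: [-3.141, -0.0, 1.408]
contact_force: [-0.6, 0.2, 0.1]
grip_width: 91.3
finger_force: 0.0
[ 549.53829913 -329.44334947  437.5003282 ]
wrist [358  64] [ 42.3 -26.5] [ 39.5 -24.3]
wrist [284  65] [41.5 31.3] [38.8 29. ]
wrist [287 169] [-40.9  31.2] [-37.   28.9]
wrist [356 169] [-40.9 -27.3] [-37. -25.]
side [389 302] [-12.7 -29.8]
side [380 304] [-10.9 -15.4]
side [377 315] [-25.5  -3.2]
side [364 319] [-24.5  17.7]
side [362 324] [-30.5  23.7]
side [356 323] [-26.1  31.4]
side [361 334] [-43.8  31.3]
side [397 319] [-41.5 -28.4]
```

The bin is home: the lid outline at z=154 measures about 83 x 58 mm and contact came 4 mm higher than on the trolley. Now the lock: closed fingers on the knob's -y side.

```bash
python3 -m crank '[[0,43,13,0,0],[0,86,28,0,0],[0,86,28,0,0],[0,86,28,0,0],[0,86,28,0,0]]'; python3 -m crank '[[0,0,0,0,0],[0,0,0,40,0],[0,0,0,75,0],[0,0,0,90,0],[0,0,0,97,0]]';  python3 -m crank '[[0,0,0,0,0],[0,0,-2,0,0],[0,0,-4,0,0],[0,0,-6,0,0],[0,0,-8,0,0]]'; python3 - <<'E'
from plant import bot
import numpy as np
o=bot.get_obs(); n=np.array([-np.sin(1.408),np.cos(1.408)]); print(o["tool_pos"],o["contact_force"][:2]@n)
E
```

```text
time: 26.6
tool_pos: [590.9, -250.3, 437.6]
tcp_rot: [-3.141, 0.0, 1.407]
contact_force: [0.4, 0.2, 0.1]
grip_width: 45.7
finger_force: 0.0
time: 27.22
tool_pos: [591.2, -249.7, 341.0]
tcp_rot: [-3.142, 0.0, 1.407]
contact_force: [0.2, 0.6, -0.2]
grip_width: 0.8
finger_force: 0.0
time: 27.85
tool_pos: [583.2, -248.0, 341.4]
tcp_rot: [3.141, 0.0, 1.408]
contact_force: [0.0, -0.2, -0.1]
grip_width: 0.5
finger_force: 0.0
[ 583.19251038 -247.98358409  341.44602523] -0.08018332211344267
```

```bash
cat > f.py <<'E'
from plant import bot
import numpy as np
o=bot.get_obs(); a=1.408; d=np.array([np.cos(a),np.sin(a)]); n=np.array([-d[1],d[0]]); r=o["tool_pos"][:2]-np.array([559.4,-270.4])
print("BIN x %.1f y %.1f z %.1f  F x %.1f y %.1f"%(r@d,r@n,o["tool_pos"][2],o["contact_force"][:2]@d,o["contact_force"][:2]@n))
E
python3 -m crank '[[0,0,-2,0,0],[0,0,-4,0,0],[0,0,-6,0,0],[0,0,-8,0,0],[0,0,-10,0,0]]'|sed -n 4p; python3 f.py; python3 -m crank '[[0,0,-2,0,0],[0,0,-4,0,0],[0,0,-6,0,0]]'|sed -n 4p; python3 f.py
```

```text
contact_force: [2.0, 0.0, 2.2]
BIN x 26.0 y -10.1 z 341.6  F x 0.3 y -2.0
contact_force: [2.5, 0.8, 3.6]
BIN x 26.0 y -4.0 z 341.5  F x 1.2 y -2.3
```

```bash
for i in 1; do :; done; python3 -m crank '[[0,0,-1,0,0],[0,0,-2,0,0],[0,0,-2,0,0]]'|sed -n 4p; python3 f.py; python3 -m crank '[[0,0,-1,0,0],[0,0,-2,0,0],[0,0,-2,0,0]]'|sed -n 4p; python3 f.py
```

```text
contact_force: [2.5, 0.4, 4.3]
BIN x 26.0 y -2.0 z 341.4  F x 0.8 y -2.4
contact_force: [1.6, 1.3, 4.7]
BIN x 25.9 y 0.1 z 341.3  F x 1.5 y -1.4
```

```bash
python3 - <<'E'
from h import *
from plant import vision
import cv2
a=1.408;d=np.array([np.cos(a),np.sin(a)]); n=np.array([-d[1],d[0]]); g=np.array([559.4,-270.4])
for nm in("wrist","side"):
    c=vision.capture(nm); im=c["color"].astype(int); np.savez(nm+"13.npz",**c)
    y=((im[:,:,0]>90)&(im[:,:,2]<70)&(im[:,:,1]>70)).astype(np.uint8)
    if nm=="wrist": y[240:]=0
    k,l,st,ce=cv2.connectedComponentsWithStats(y)
    for i in range(1,k):
        if st[i,4]<60: continue
        q=cv2.approxPolyDP(cv2.findContours((l==i).astype(np.uint8),0,2)[0][0],2,True)[:,0]
        for p in q: print(nm,i,p,*[((ray(c,p,z)[:2]-g)@np.c_[d,n]).round(1) for z in(154,175)])
E
```

```text
wrist 1 [260 205] [42.2 35.8] [48.6 31.6]
wrist 1 [260 222] [32.2 36.3] [39.8 32. ]
wrist 1 [316 221] [32.8  4.7] [40.3  4.3]
wrist 1 [321 225] [30.4  1.9] [38.2  1.9]
wrist 1 [321 229] [28.   1.9] [36.1  1.9]
wrist 1 [326 221] [32.8 -0.9] [40.3 -0.6]
wrist 1 [367 222] [ 32.2 -24. ] [ 39.8 -20.8]
wrist 1 [365 202] [ 43.9 -22.5] [ 50.1 -19.5]
wrist 1 [262 202] [43.9 34.6] [50.1 30.5]
side 1 [151  95] [758.7 295.5] [718.8 289.7]
side 1 [ 41 124] [717.1 559.3] [678.8 542.9]
side 3 [337 285] [42.7 34.6] [31.5 39.3]
side 3 [359 334] [-42.8  34. ] [-50.5  38.7]
side 3 [394 321] [-42.7 -22.7] [-50.5 -15.7]
side 3 [375 282] [ 26.4 -24.8] [ 15.9 -17.6]
side 3 [367 289] [19.5 -7.4] [ 9.2 -1. ]
side 3 [356 290] [23.9  9.6] [13.5 15.4]
side 3 [352 283] [37.6 10.6] [26.7 16.3]
side 3 [352 274] [53.   4.1] [41.4 10. ]
side 3 [352 282] [39.3  9.9] [28.3 15.6]
```

```bash
python3 -m crank '[[0,0,-1,0,0],[0,0,-2,0,0],[0,0,-2,0,0]]'|sed -n 4p; python3 f.py; python3 -m crank '[[0,0,-1,0,0],[0,0,-2,0,0],[0,0,-2,0,0]]'|sed -n 4p; python3 f.py; python3 -m crank '[[0,0,-1,0,0],[0,0,-2,0,0],[0,0,-2,0,0]]'|sed -n 4p; python3 f.py
```

```text
contact_force: [1.5, 0.7, 5.5]
BIN x 25.9 y 2.1 z 341.2  F x 0.9 y -1.3
contact_force: [1.9, 0.3, 4.5]
BIN x 26.0 y 4.1 z 341.2  F x 0.6 y -1.8
contact_force: [2.6, 1.1, 3.6]
BIN x 26.0 y 6.1 z 341.3  F x 1.5 y -2.4
```

```bash
python3 -m crank '[[0,0,-1,0,0],[0,0,-2,0,0],[0,0,-2,0,0]]'|sed -n 4p; python3 f.py; python3 -m crank '[[0,0,-1,0,0],[0,0,-2,0,0],[0,0,-2,0,0]]'|sed -n 4p; python3 f.py;  python3 - <<'E'
from h import *
from plant import vision
import cv2
a=1.408;d=np.array([np.cos(a),np.sin(a)]); n=np.array([-d[1],d[0]]); g=np.array([559.4,-270.4])
for nm in("wrist","side"):
    c=vision.capture(nm); im=c["color"].astype(int); np.savez(nm+"14.npz",**c)
    y=((im[:,:,0]>90)&(im[:,:,2]<70)&(im[:,:,1]>70)).astype(np.uint8)
    if nm=="wrist": y[240:]=0
    k,l,st,ce=cv2.connectedComponentsWithStats(y)
    for i in range(1,k):
        if st[i,4]<60: continue
        q=cv2.approxPolyDP(cv2.findContours((l==i).astype(np.uint8),0,2)[0][0],2,True)[:,0]
        for p in q: print(nm,i,p,*[((ray(c,p,z)[:2]-g)@np.c_[d,n]).round(1) for z in(154,175)])
E
```

```text
contact_force: [2.2, 1.1, 5.3]
BIN x 25.9 y 8.1 z 341.3  F x 1.4 y -1.9
contact_force: [2.4, 0.2, 5.6]
BIN x 26.0 y 10.1 z 341.3  F x 0.6 y -2.4
wrist 1 [270 205] [42.2 40.2] [48.5 36.7]
wrist 1 [269 222] [32.1 41.2] [39.8 37.5]
wrist 1 [316 221] [32.7 14.7] [40.3 14.3]
wrist 1 [321 227] [29.1 11.9] [37.2 11.9]
wrist 1 [326 221] [32.7  9.1] [40.3  9.4]
wrist 1 [378 222] [ 32.2 -20.2] [ 39.8 -16.3]
wrist 1 [376 203] [ 43.3 -18.6] [ 49.6 -14.8]
wrist 1 [273 202] [43.9 38.5] [50.1 35.2]
side 1 [145  96] [759.4 311. ] [719.4 304.7]
side 1 [ 39 125] [714.2 563.3] [676.  546.8]
side 3 [335 286] [42.1 38.2] [30.9 42.8]
side 3 [356 335] [-42.7  38.7] [-50.4  43.2]
side 3 [392 321] [-41.7 -20. ] [-49.5 -13. ]
side 3 [372 280] [ 31.4 -21.8] [ 20.7 -14.8]
side 3 [363 290] [20.1 -0.8] [9.8 5.4]
side 3 [356 293] [19.1 11.7] [ 8.9 17.4]
side 3 [348 290] [28.3 21.5] [17.7 26.8]
side 3 [345 276] [53.5 16.2] [41.9 21.7]
side 3 [347 282] [42.1 17.5] [31.  22.9]
```

```bash
for k in a; do python3 -m crank '[[0,0,-1,0,0],[0,0,-2,0,0],[0,0,-2,0,0]]'|sed -n 4p; python3 f.py; done; python3 -m crank '[[0,0,-1,0,0],[0,0,-2,0,0],[0,0,-2,0,0]]'|sed -n 4p; python3 f.py; python3 - <<'E'
from h import *
from plant import vision
import cv2
a=1.408;d=np.array([np.cos(a),np.sin(a)]); n=np.array([-d[1],d[0]]); g=np.array([559.4,-270.4])
for nm in("wrist",):
    c=vision.capture(nm); im=c["color"].astype(int); np.savez(nm+"15.npz",**c)
    y=((im[:,:,0]>90)&(im[:,:,2]<70)&(im[:,:,1]>70)).astype(np.uint8)
    for r in(200,204,208,212,216,220):
        q=np.flatnonzero(y[r,:]); q=q[(q>200)&(q<450)]; print(r,q.min() if len(q) else 0,q.max() if len(q) else 0,len(q), im[r,240:400:10].tolist() if r in(204,) else "")
E
```

```text
contact_force: [2.5, -0.0, 5.3]
BIN x 25.9 y 12.0 z 341.3  F x 0.4 y -2.5
contact_force: [7.6, 0.1, 3.6]
BIN x 25.9 y 13.3 z 341.5  F x 1.3 y -7.5
200 0 0 0 
204 272 379 108 [[187, 178, 170], [176, 169, 160], [181, 173, 163], [183, 173, 160], [154, 128, 8], [153, 129, 9], [154, 127, 0], [155, 128, 13], [154, 127, 3], [154, 130, 12], [152, 127, 0], [147, 123, 15], [143, 121, 35], [134, 113, 36], [120, 114, 91], [165, 156, 148]]
208 272 379 108 
212 272 379 108 
216 271 379 109 
220 270 379 110
```

```bash
python3 -m crank '[[0,0,-1,0,0],[0,0,-1,0,0]]'|sed -n 4p; python3 f.py; python3 -m crank '[[0,0,6,0,0],[0,0,12,0,0],[0,0,16,-20,0],[0,-30,20,-45,0],[0,-74,24,-45,0]]'|sed -n 4p; python3 -m crank '[[0,0,0,-60,0],[0,-20,0,-100,0],[0,-20,0,-100,0],[0,-20,0,-100,0]]'|sed -n 4p;python3 f.py; python3 - <<'E'
from h import *
from plant import vision
import cv2
a=1.408;d=np.array([np.cos(a),np.sin(a)]); n=np.array([-d[1],d[0]]); g=np.array([559.4,-270.4])
for nm in("wrist","side"):
    c=vision.capture(nm); im=c["color"].astype(int); np.savez(nm+"16.npz",**c)
    y=((im[:,:,0]>90)&(im[:,:,2]<70)&(im[:,:,1]>70)).astype(np.uint8)
    if nm=="wrist": y[230:]=0
    k,l,st,ce=cv2.connectedComponentsWithStats(y); i=1+st[1:,4].argmax()
    q=cv2.approxPolyDP(cv2.findContours((l==i).astype(np.uint8),0,2)[0][0],2,True)[:,0]
    for p in q: print(nm,p,*[((ray(c,p,z)[:2]-g)@np.c_[d,n]).round(1) for z in(154,175)])
E
```

```text
contact_force: [9.6, -0.5, 1.4]
BIN x 26.0 y 13.8 z 341.6  F x 1.1 y -9.6
contact_force: [-0.4, -0.2, -0.4]
contact_force: [-0.8, 1.2, -0.2]
BIN x -68.1 y -8.9 z 484.5  F x 1.0 y 1.0
wrist [347  62] [ 42.3 -29.8] [ 39.4 -28.3]
wrist [284  63] [41.5 28.1] [38.7 25.7]
wrist [287 153] [-41.3  27.6] [-38.6  25.3]
wrist [346 152] [-40.3 -30.5] [-37.7 -28.9]
side [342 285] [39.9 27.1] [28.8 32.1]
side [363 332] [-42.1  27.3] [-49.9  32.4]
side [398 320] [-43.4 -29. ] [-51.1 -21.7]
side [399 317] [-39.7 -32.7] [-47.6 -25.2]
side [384 289] [ 10.1 -32.7] [  0.3 -25.2]
side [368 294] [10.9 -5.2] [1.1 1.1]
side [364 308] [-8.4 10.4] [-17.5  16.1]
side [356 311] [-8.7 23.8] [-17.8  29. ]
```

```bash
python3 -m crank '[[0,0,0,50,0],[0,0,0,100,0],[0,0,0,130,0],[0,0,0,143,0],[0,0,0,143,0]]'|sed -n 4p; python3 f.py; python3 -m crank '[[0,6,0,0,0],[0,12,0,0,0],[0,18,0,0,0],[0,24,0,0,0],[0,28,0,0,0]]'|sed -n 4p; python3 f.py; python3 -m crank '[[0,3,0,0,0],[0,6,0,0,0],[0,9,0,0,0],[0,12,0,0,0],[0,15,0,0,0]]'|sed -n 4p; python3 f.py
```

```text
contact_force: [1.0, -0.0, -0.1]
BIN x -67.8 y -9.0 z 342.4  F x 0.1 y -1.0
contact_force: [-0.1, 0.0, 0.6]
BIN x -39.5 y -9.0 z 343.4  F x 0.0 y 0.1
contact_force: [-0.2, -1.7, 1.0]
BIN x -25.0 y -9.0 z 343.4  F x -1.7 y -0.1
```

```bash
python3 -m crank '[[0,3,0,0,0],[0,6,0,0,0],[0,9,0,0,0],[0,12,0,0,0],[0,15,0,0,0]]'|sed -n 4p; python3 f.py; python3 -m crank '[[0,2,0,0,0],[0,4,0,0,0],[0,5,0,0,0],[0,5,0,0,0]]'|sed -n 4p; python3 f.py; python3 -m crank '[[0,1,0,0,0],[0,2,0,0,0],[0,3,0,0,0],[0,3,0,0,0]]'|sed -n 4p; python3 f.py
```

```text
contact_force: [-0.8, -1.5, 1.9]
BIN x -9.8 y -9.0 z 343.4  F x -1.6 y 0.5
contact_force: [-0.3, -2.1, 0.9]
BIN x -4.9 y -9.0 z 343.2  F x -2.1 y -0.0
contact_force: [-0.1, -2.3, 1.9]
BIN x -2.0 y -9.0 z 343.3  F x -2.3 y -0.3
```

```bash
python3 -m crank '[[0,1,0,0,0],[0,2,0,0,0],[0,2,0,0,0]]'|sed -n 4p; python3 f.py; python3 -m crank '[[0,1,0,0,0],[0,2,0,0,0],[0,2,0,0,0]]'|sed -n 4p; python3 f.py; python3 -m crank '[[0,1,0,0,0],[0,2,0,0,0],[0,2,0,0,0]]'|sed -n 4p; python3 f.py
```

```text
contact_force: [-0.9, -2.7, -0.2]
BIN x 0.1 y -9.0 z 343.2  F x -2.8 y 0.5
contact_force: [0.1, -2.2, 0.7]
BIN x 2.1 y -9.0 z 343.1  F x -2.1 y -0.5
contact_force: [-0.0, -3.0, -2.0]
BIN x 4.1 y -9.0 z 343.0  F x -3.0 y -0.4
```

```bash
python3 -m crank '[[0,1,0,0,0],[0,2,0,0,0],[0,2,0,0,0]]'|sed -n 4p; python3 f.py; python3 -m crank '[[0,1,0,0,0],[0,2,0,0,0],[0,2,0,0,0]]'|sed -n 4p; python3 f.py;  python3 - <<'E'
from h import *
from plant import vision
import cv2
a=1.408;d=np.array([np.cos(a),np.sin(a)]); n=np.array([-d[1],d[0]]); g=np.array([559.4,-270.4])
for nm in("wrist","side"):
    c=vision.capture(nm); im=c["color"].astype(int); np.savez(nm+"17.npz",**c)
    y=((im[:,:,0]>90)&(im[:,:,2]<70)&(im[:,:,1]>70)).astype(np.uint8)
    if nm=="wrist": y[230:]=0
    k,l,st,ce=cv2.connectedComponentsWithStats(y); i=1+st[1:,4].argmax()
    q=cv2.approxPolyDP(cv2.findContours((l==i).astype(np.uint8),0,2)[0][0],2,True)[:,0]
    for p in q: print(nm,p,*[((ray(c,p,z)[:2]-g)@np.c_[d,n]).round(1) for z in(154,175)])
E
```

```text
contact_force: [-0.7, -2.2, -0.9]
BIN x 5.9 y -9.0 z 343.2  F x -2.3 y 0.3
contact_force: [-1.6, -7.4, -2.4]
BIN x 7.1 y -8.9 z 343.2  F x -7.5 y 0.4
wrist [255 148] [54.2 28.3] [56.7 23.9]
wrist [253 179] [37.2 30.3] [41.8 25.6]
wrist [256 222] [12.1 30. ] [19.8 25.4]
wrist [311 222] [12.1 -1.4] [19.8 -2.1]
wrist [313 229] [ 7.9 -2.5] [16.1 -3.1]
wrist [329 228] [  8.5 -11.7] [ 16.6 -11.2]
wrist [331 222] [ 12.1 -12.8] [ 19.8 -12.1]
wrist [364 222] [ 12.1 -31.6] [ 19.8 -28.6]
wrist [365 147] [ 54.7 -30.7] [ 57.2 -27.8]
side [348 295] [20.2 24.9] [10. 30.]
side [361 323] [-28.6  24.5] [-36.9  29.6]
side [395 310] [-27.7 -32.3] [-36.  -24.9]
side [385 291] [  6.4 -32.6] [ -3.3 -25.1]
side [381 295] [  2.3 -23.6] [ -7.2 -16.5]
side [387 306] [-17.6 -23.9] [-26.3 -16.8]
side [375 311] [-18.6  -3.2] [-27.3   3.1]
side [364 293] [14.7 -0.1] [4.7 6.1]
side [367 290] [17.9 -6.7] [ 7.7 -0.3]
side [364 282] [32.6 -8.2] [21.8 -1.7]
side [365 291] [17.3 -3. ] [7.2 3.2]
```

```bash
python3 -m crank '[[0,1,0,0,0],[0,1,0,0,0]]'|sed -n 4p; python3 f.py; python3 -m crank '[[0,-4,0,0,0],[0,-8,0,0,0],[0,-12,0,0,0],[0,-16,0,-15,0],[0,-20,0,-60,0]]'|sed -n 4p; python3 -m crank '[[0,-20,0,-40,0],[0,-60,0,-60,0],[0,-60,0,-60,0],[0,-60,0,-60,0]]'|sed -n 4p;python3 f.py; python3 - <<'E'
from h import *
from plant import vision
import cv2
a=1.408;d=np.array([np.cos(a),np.sin(a)]); n=np.array([-d[1],d[0]]); g=np.array([559.4,-270.4])
for nm in("wrist","side"):
    c=vision.capture(nm); im=c["color"].astype(int); np.savez(nm+"18.npz",**c)
    cv2.imwrite(f"pics/{nm}18.png",c["color"][:,:,::-1])
    y=((im[:,:,0]>90)&(im[:,:,2]<70)&(im[:,:,1]>70)).astype(np.uint8)
    if nm=="wrist": y[230:]=0
    k,l,st,ce=cv2.connectedComponentsWithStats(y); i=1+st[1:,4].argmax()
    q=cv2.approxPolyDP(cv2.findContours((l==i).astype(np.uint8),0,2)[0][0],2,True)[:,0]
    for p in q: print(nm,p,*[((ray(c,p,z)[:2]-g)@np.c_[d,n]).round(1) for z in(154,175)])
    if nm=="wrist":  # lid map: red channel sampled on z=154
        for x in range(40,-44,-6): print(x,[int(im[tuple(proj(c,[*(g+x*d+s*n),158]).round().astype(int)[::-1])].sum()) for s in range(28,-32,-4)])
E
```

```text
contact_force: [-2.1, -8.9, -3.0]
BIN x 7.5 y -8.9 z 343.3  F x -9.2 y 0.6
contact_force: [0.9, -1.1, -0.8]
contact_force: [-1.0, 0.1, -0.9]
BIN x -70.7 y -8.8 z 463.3  F x -0.1 y 1.0
wrist [280  57] [40.5 28.2] [37.3 25.6]
wrist [283 154] [-42.4  28.1] [-39.6  25.6]
wrist [347 154] [-42.4 -30.7] [-39.6 -29. ]
wrist [349  57] [ 40.4 -30.7] [ 37.3 -29. ]
40 [417, 418, 417, 420, 402, 378, 388, 390, 389, 385, 390, 382, 388, 384, 389]
34 [359, 395, 375, 347, 345, 375, 368, 390, 394, 387, 394, 392, 383, 342, 378]
28 [371, 386, 397, 372, 368, 372, 368, 405, 394, 377, 395, 380, 385, 353, 351]
22 [376, 368, 382, 362, 357, 362, 381, 384, 380, 376, 382, 387, 397, 348, 362]
16 [360, 178, 178, 180, 379, 371, 375, 374, 374, 376, 380, 370, 386, 294, 369]
10 [389, 329, 319, 309, 379, 382, 365, 384, 386, 396, 372, 377, 393, 282, 358]
4 [389, 312, 329, 317, 373, 371, 365, 371, 392, 370, 370, 373, 358, 338, 354]
-2 [408, 375, 374, 391, 390, 378, 362, 303, 320, 304, 318, 314, 309, 327, 330]
-8 [449, 379, 375, 368, 378, 379, 375, 280, 279, 285, 288, 239, 252, 345, 355]
-14 [382, 380, 397, 383, 387, 383, 370, 63, 77, 36, 9, 30, 51, 317, 362]
-20 [407, 369, 375, 378, 372, 387, 353, 35, 46, 51, 46, 49, 31, 339, 349]
-26 [438, 370, 381, 387, 370, 375, 373, 57, 52, 64, 52, 44, 58, 369, 357]
-32 [459, 377, 369, 371, 388, 371, 381, 145, 140, 149, 149, 136, 141, 319, 352]
-38 [483, 378, 369, 379, 369, 382, 371, 382, 392, 372, 382, 367, 368, 332, 343]
side [391 300] [-10.7 -34.3] [-19.8 -26.8]
side [385 303] [-12.1 -23.3] [-21.  -16.2]
side [391 316] [-34.2 -22.2] [-42.2 -15.2]
side [381 321] [-36.1  -4.7] [-44.1   1.7]
side [377 320] [-32.6   0.2] [-40.7   6.3]
side [370 307] [-10.1   1.1] [-19.1   7.2]
side [366 309] [-10.9   8.2] [-20.  14.]
side [365 319] [-25.   16.3] [-33.4  21.8]
side [359 324] [-29.   27.9] [-37.3  32.9]
side [363 333] [-43.5  27.9] [-51.2  32.9]
side [399 320] [-43.9 -30.4] [-51.6 -23.1]
```

```bash
python3 -c "
from plant import bot; print(bot.get_obs()['time']); print(bot.close_job())"
```

```text
40.9
the job is handed in; nothing more can be done
None
```

The job is handed in at 40.9 s: the bin is home in the holder, the lock and then the shutter were pushed to their stops, the mouth is open and the arm is clear; on the first try at standing it up, the bin tipped back onto its side when released, and the second try held.

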